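# Open the child-safe blade compartment: hold the spring catch down and push the lid past it

### The arm

A 7-joint arm with a two-finger parallel gripper is mounted at the origin on the work surface. World frame = base frame: x ahead of the robot, y to its left, z up, the work surface at z = 0. Lengths are in m, angles in degrees, forces in N, time in s.
With the tool pointing down it reaches from about 0.425 to 0.8 m from the base axis. Payload 8.3 kg.
Tool frame: the origin (TCP) lies between the finger pads; the fingertips stand 25 mm ahead of it and the grasp point (between the pads) lies 6 mm ahead of it (env.tips_ahead is the distance from the TCP to the fingertips, in m); x points along the fingers, z is the direction in which the jaws open and shut, and the axes are right-handed (so a half turn about x gives the same grasp; the last joint's range is limited). The gripper opens to 85 mm and grips with 20 to 120 N. Pads are 22 mm wide; open, the fingers measure 114 mm over their backs; the gripper's body (76 mm by 85 mm) begins 54 mm behind the grasp point. The pads swing forward as they close: fully open they stand 13 mm farther back than shut.
Start: joints at [-71.843, 21.967, 0.94, 78.501, -0.361, 79.538, -2.664], TCP at [0.232, 0.58, 0.256] pointing down, gripper open.
Joint ranges: [-169.22, 169.22], [-14.56, 117.87], [-87.37, 89.26], [10.42, 133.3], [-82.24, 262.24], [0.94, 117.77], [-172.7, 172.7]. Speed limits (degrees/s): [136.94, 136.94, 172.46, 172.46, 180, 180, 180].

### API

Orientations are given as a 3x3 rotation matrix whose columns are the frame's x, y, z axes.
In Python, from station import env, optics gives the robot as it stands.
- The arm moves only by the tool apply_moves, never from a script. Its argument "motion" is a list of rows, each an object with "claw": the opening, from 0 (shut) to 1 (fully open); "translation": the shift along the world's x, y, z in cm, a list of three; "roll": the turn about the world's z in degrees. A call has 1 to 20 rows; each row is the pose to reach, as a shift and turn from the pose measured when the call began; what a row does not reach only later rows make up. A row lasts 1/10 s, in which the tool goes at most 50 mm and 8.59 degrees, less where a joint would pass 70% of its speed; a pose out of reach is approached as far as the arm can. A call with a gripper value outside its range is refused whole. The fingers move at their own pace and stop on an object; "grip_force" is the grip in N (left out, the last holds). Time passes only in rows, so rows that repeat a pose let the fingers close. It gives the time, the measured TCP pose, the force and the opening at its end, in the units of the state.
- env.observe(): the state, without advancing time (a new reading comes with each control period).
- optics.snapshot(name): name is "scene" or "top" or "wrist"; returns (picture, depth): 420x560x3 uint8, red, green, blue; 420x560 float32, m along the optical axis (not along the pixel's ray), 0 where there is no reading.
- optics.get_calibration(name): a dict with "fx", "fy", "cx", "cy" (pixels), "rvec" (rotation vector, rad) and "tvec" (3), from world to camera coordinates, as OpenCV has them; the wrist camera has in their place "hand_eye" (4x4, takes a point from camera to tool coordinates, whose origin is the TCP and whose axes are the tool frame's). Camera axes: x right, y down, z forward; pixel columns grow to the right and rows downward; lengths in m; the calibration is good to about 2 mm. A picture is of the moment at which its call begins: read the wrist's pose just before it. get_calibration takes no time and is no camera call.
- env.sign_off(): hands the job in, once; it reports no verdict.
The state is a dict: "time_s": time; "joint_pos": joint angles; "qd": joint speeds; "tau": joint torques, N m; "eef_pos": TCP position; "eef_rot": TCP orientation; "wrist_force": force on the tool from outside, world axes, zero at the start; "wrist_torque": the same for the moment, N m; "width": finger opening in m.
Only numpy, scipy, OpenCV 4.12 (cv2) and the standard library are available. Lean on these libraries where they do the work, as an engineer would, in place of code of your own. Each camera call takes 0.05 s, during which the arm holds its last target.

### The job

Open the blade compartment of the clear organizer with the fingertips alone: press its orange spring catch down and, keeping it down, push the lid's dark ridge past it; push on gently until the lid is fully open, then come away so that the catch springs back up. Grip and lift nothing, and leave the brush, comb, blades, trimmer and other toiletries where they are.

Things in the scene. Friction and masses are not known exactly. Their poses are not given: they have to be found in the camera images.
- organizer: Clear acrylic organizer fixed to the ledge, 150 x 260 x 60 mm high (back wall 75). Origin on the ledge, 85 mm behind its front edge, midway along its width. x: from front (robot side) to back; y: along its width, the way the lid OPENS; z up. Offsets below in mm in these axes. A channel (x -85 to -59, walls 60 high) runs along the front and holds the catch. Open row at the back: x 17 to 61.
- catch_pad (a point): Centre of the top of the orange press pad: x -72, y -86, z 70 when up; goes down with the catch. The catch is one rigid spring plunger moving straight down only, 16 wide (x): flat pad 40 long (y -106 to -66), a 10 mm notch where the lid's ridge stands when shut, then the nose.
- catch_nose (a point): Centre of the top of the catch's nose, y -56 to -42, z 70 when up: as high as the pad and part of the same plunger, hidden from above by the ridge's ramp. Standing up, it is 2 mm in front of the ridge and stops it.
- catch (a joint): How far the catch is pressed: 0 up, 0.008 m fully down on a firm stop (pad and nose tops then at z 62). Spring 3.2 N up, 6.4 N down. The ridge clears the nose when it is 6 mm or more down. A closed fingertip can hold the pad down close behind the ridge and, staying at that height, slide along over notch and nose, pushing the ridge ahead of it.
- lid (a joint): How far the lid has slid open along +y: 0 shut, 0.098 m fully open at its stop. Friction about 1.2 N; it stays where it is left and cannot be lifted out. The frosted lid plate spans x -58 to 12, 104 long in y, top at z 61; it slides over the blade compartment (shut) onto the fixed deck beside it.
- lid_face (a point): Point on the upright push face (looking to -y) of the lid's dark teal ridge, above the middle of the channel: x -72, z 74, y -64 when shut; moves with the lid. The ridge is 96 wide (x -84 to 12). Above the channel its face spans z 64 to 86; ahead of the face (+y) it slopes down as a ramp, 40 long in all.
- brush: Shaving brush with wooden handle, standing in the back row of the organizer at its -y end, 33 mm across the foot, 112 mm tall; origin at the centre of its foot. Leave alone.
- comb: Steel comb 28 x 170 x 4 mm lying crosswise on the dividers of the back row, 60 mm up; origin at the centre of its underside, long axis y. Leave alone.
- blades: Paper pack of razor blades 42 x 60 x 16 mm lying in the blade compartment under the lid; origin at the centre of its underside. Leave alone.
- trimmer: Black cordless trimmer lying on the ledge, 164 (x) x 40 x 34 mm, steel blade at +x; origin at the underside near its middle. Leave alone.
- soap_dish: White ceramic soap dish with a bar of soap in it, 116 mm across, 28 mm high; origin at the centre of its foot. Leave alone.
- lotion: Amber lotion bottle with black cap, 48 mm across, 125 mm tall, standing; origin at the centre of its foot. Leave alone.
- cream: White cream jar with steel cap, 68 mm across, 55 mm tall, standing; origin at the centre of its foot. Leave alone.

How it is judged (in metres and radians):
On the way, in this order (a step that is already met when the one before it is completed fails the run):
1. the catch is pressed down far enough to free the lid, the lid still shut (value of joint catch above 0.006 m and value of joint lid below 0.006 m), for 0.1 s.
2. the lid is pushed over the catch while the catch is down (value of joint catch above 0.004 m and value of joint lid above 0.012 m), for 0.04 s.
At the end, for the whole second after the job is handed in: The lid is open to within 8 mm of its stop and at rest, the catch has sprung back up (pressed less than 1.5 mm), and brush, comb, blades, trimmer, soap dish, lotion and cream are within 15 mm of where they were (value of joint lid above 0.09 m and value of joint catch below 0.0015 m and not (velocity of joint lid above 0.01 m/s) and distance of each of brush, comb, blades, trimmer, soap_dish, lotion, cream from where it was at the start of the episode below 0.015 m); the robot touches nothing.
It fails at once if a toiletry is lifted, carried, shoved more than 15 mm or tipped over (distance of any of brush, comb, blades, trimmer, soap_dish, lotion, cream from where it was at the start of the episode above 0.015 m or angle between any of brush, comb, blades, trimmer, soap_dish, lotion, cream's own z axis and vertical above 0.5 rad).
It fails at once if the lid or the catch is forced (more than 60 N from the fingers) (contact force between the fingers and lid above 60 N or contact force between the fingers and catch above 60 N).
It also fails if it takes over 38 s, if anything falls off the work surface, if the arm or the gripper's body presses on something with over 40 N, if the wrist force passes 120 N, or if a joint passes its speed limit or range.

## Working session

There is one attempt and no reset: what is moved stays moved. The work goes in short steps, Python scripts to look and compute and a tool call to move; the robot and the scene stay as the last step left them, time stands still between calls to the robot, and variables do not carry over. Pictures are saved under pics/ and viewed, and the job is handed in when it is done.

Besides the shell and the picture viewer there is one more tool, called after ">>>" as a command line: name --argument value ..., lists and objects as JSON in quotes. apply_moves: Moves the arm, as the interface text tells. Its arguments: {"type":"object","properties":{"motion":{"type":"array"},"grip_force":{"type":"number"}},"required":["motion"]}

```bash
mkdir -p pics; ls; python3 - <<'E'
from station import env, optics
import cv2,numpy as np
s=env.observe()
for k,v in s.items(): print(k,np.round(v,3).tolist())
for n in ["scene","top"]:
    p,d=optics.snapshot(n); cv2.imwrite(f"pics/{n}0.png",p[:,:,::-1]); np.savez(f"pics/{n}0.npz",p=p,d=d)
    print(optics.get_calibration(n))
E
```

```text
pics
time_s 0.0
joint_pos [-71.842, 22.015, 0.937, 78.562, -0.362, 79.537, -2.666]
qd [-0.015, 0.021, -0.047, -0.038, -0.058, -0.039, 0.093]
tau [-0.0, -62.758, 0.844, -37.184, 0.017, 0.014, -0.0]
eef_pos [0.232, 0.58, 0.255]
eef_rot [[-0.001, -0.929, 0.371], [-0.002, 0.371, 0.929], [-1.0, -0.0, -0.002]]
wrist_force [0.235, -0.191, 0.088]
wrist_torque [-0.047, 0.034, -0.027]
width 0.086
{'fx': 454.57458235157577, 'fy': 454.57458235157577, 'cx': 280.4643976430652, 'cy': 210.98927032855445, 'rvec': array([ 1.81152407,  1.40453832, -0.73775237]), 'tvec': array([-0.14330486, -0.26681862,  1.82537405])}
{'fx': 385.0258842613326, 'fy': 385.0258842613326, 'cx': 275.6340883419618, 'cy': 209.3533343986425, 'rvec': array([ 2.18365383, -2.0343775 ,  0.1982615 ]), 'tvec': array([-0.02174841,  0.59470965,  0.8218768 ])}
```

View pics/scene0.png

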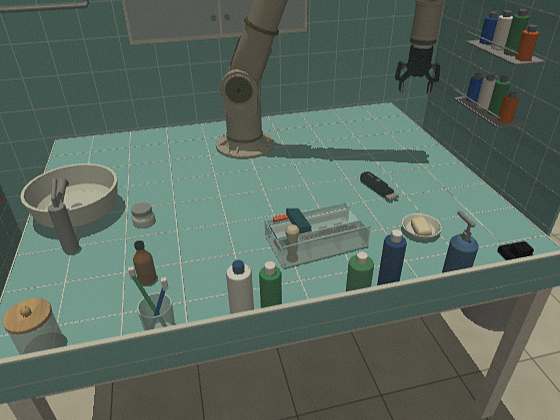

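View pics/top0.png

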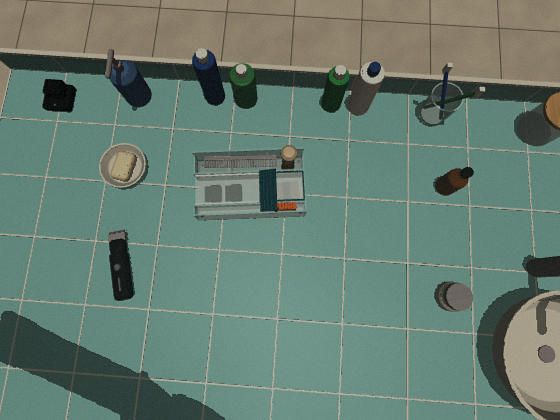

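```bash
cat > h.py <<'E'
import numpy as np,cv2
from station import env,optics
def cast(n,uv,z):
    c=optics.get_calibration(n);R,_=cv2.Rodrigues(c['rvec']);t=c['tvec']
    uv=np.atleast_2d(uv).astype(float)
    r=np.c_[(uv[:,0]-c['cx'])/c['fx'],(uv[:,1]-c['cy'])/c['fy'],np.ones(len(uv))]@R
    o=-R.T@t
    return o+r*((z-o[2])/r[:,2])[:,None]
def proj(n,X):
    c=optics.get_calibration(n);K=np.array([[c['fx'],0,c['cx']],[0,c['fy'],c['cy']],[0,0,1]])
    return cv2.projectPoints(np.atleast_2d(X).astype(float),c['rvec'],c['tvec'],K,None)[0].reshape(-1,2)
E
python3 - <<'E'
from h import *
p=np.load('pics/top0.npz')['p'];d=np.load('pics/top0.npz')['d']
cr=p[140:230,185:315]
cv2.imwrite('pics/crop.png',cv2.resize(cr,None,fx=6,fy=6,interpolation=cv2.INTER_CUBIC)[:,:,::-1])
hsv=cv2.cvtColor(p,cv2.COLOR_RGB2HSV)
m=cv2.inRange(hsv,(3,160,120),(18,255,255)); m[:, :250]=0;m[:,310:]=0;m[:195]=0;m[225:]=0
ys,xs=np.nonzero(m);print(len(xs),xs.min(),xs.max(),ys.min(),ys.max(),xs.mean(),ys.mean())
print(cast('top',[xs.mean(),ys.mean()],.070)); print(cv2.minAreaRect(np.c_[xs,ys].astype(np.float32)))
print('depth orange',np.median(d[m>0]))
t=cv2.inRange(p,(0,20,30),(30,90,100));t[:, :250]=0;t[:,290:]=0;t[:160]=0;t[220:]=0
ys,xs=np.nonzero(t);r=cv2.minAreaRect(np.c_[xs,ys].astype(np.float32));print(len(xs),r);b=cv2.boxPoints(r);print(b);print(cast('top',b,.086))
E
```

```text
109 277 295 202 209 286.58715596330273 205.5137614678899
[[ 0.60328646 -0.00399587  0.07      ]]
((286.139404296875, 205.59071350097656), (6.252786159515381, 18.159687042236328), 86.18592071533203)
depth orange 0.8730963
662 ((272.74560546875, 189.81640625), (27.93798065185547, 41.840450286865234), 3.814074993133545)
[[257.41595 209.7611 ]
 [260.19916 168.01332]
 [288.07526 169.87172]
 [285.29205 211.61949]]
[[ 0.58569268  0.06010229  0.086     ]
 [ 0.68252345  0.06159817  0.086     ]
 [ 0.6825316  -0.0018106   0.086     ]
 [ 0.58583675 -0.00191169  0.086     ]]
```

View pics/crop.png

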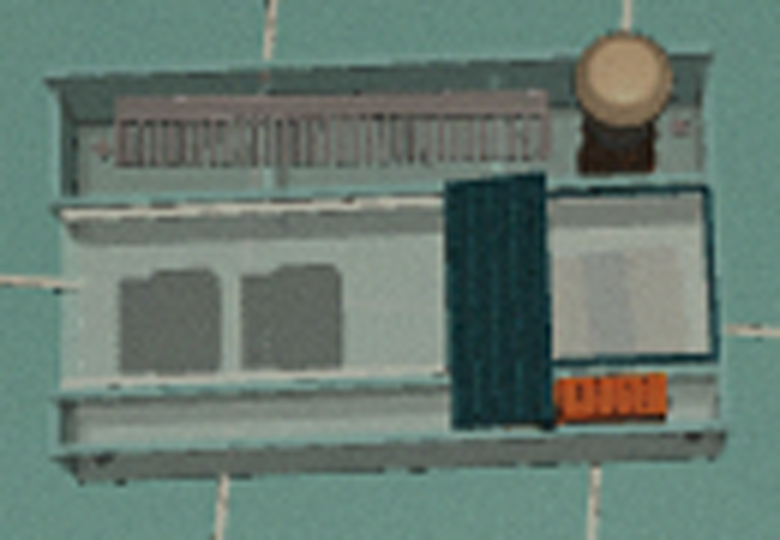

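```bash
python3 - <<'E'
from h import *
def q(l,z):
    a=np.array(l,float)/6+[185,140]-0.42*0; r=cast('top',a,z); print(np.round(r,4).tolist())
    return r
def ang(a,b): # y-axis direction from a (−y end) to b (+y end)
    d=b-a; return np.degrees(np.arctan2(-d[0],d[1])),np.hypot(d[0],d[1])
r=q([(713,57),(45,80)],.075);print(ang(*r))
r=q([(725,432),(55,458)],.06);print(ang(*r))
r=q([(553,427),(546,174)],.086);d=r[1]-r[0];print('face',np.degrees(np.arctan2(d[1],d[0])),np.hypot(*d[:2]))
r=q([(667,414),(558,421)],.07);print('padfront',ang(*r))
r=q([(667,373),(558,376)],.07);print('padback',ang(*r))
r=q([(714,361),(548,366)],.061);print('lidfront',ang(*r))
print(-cv2.Rodrigues(optics.get_calibration('top')['rvec'])[0].T@optics.get_calibration('top')['tvec'])
# check scene orange
p=np.load('pics/scene0.npz')['p']
hsv=cv2.cvtColor(p,cv2.COLOR_RGB2HSV);m=cv2.inRange(hsv,(3,140,100),(18,255,255));m[:,:260]=0;m[:,310:]=0;m[:190]=0;m[250:]=0
ys,xs=np.nonzero(m);print(len(xs),xs.mean(),ys.mean(),cast('scene',[xs.mean(),ys.mean()],.07))
E
```

```text
[[0.7377, -0.0352, 0.075], [0.7105, 0.222, 0.075]]
(np.float64(6.04225970657335), np.float64(0.2585787775840352))
[[0.5934, -0.0489, 0.06], [0.5654, 0.2048, 0.06]]
(np.float64(6.286354163050005), np.float64(0.2552325374169311))
[[0.5856, 0.0161, 0.086], [0.6827, 0.0256, 0.086]]
face 5.596143819854782 0.0975560601698111
[[0.5968, -0.0261, 0.07], [0.5912, 0.0147, 0.07]]
padfront (np.float64(7.76833498137822), np.float64(0.0411870249552218))
[[0.6126, -0.0252, 0.07], [0.6085, 0.0159, 0.07]]
padback (np.float64(5.628243100724014), np.float64(0.041263843343916626))
[[0.6205, -0.0431, 0.061], [0.6141, 0.0201, 0.061]]
lidfront (np.float64(5.7805827159733205), np.float64(0.06356928523524957))
[0.41997769 0.00285792 0.9237124 ]
54 280.31481481481484 217.16666666666666 [[ 0.60908692 -0.00480258  0.07      ]]
```

>>> apply_moves --motion '[{"claw": 0, "translation": [2, -3, 0], "roll": 7}, {"claw": 0, "translation": [4.5, -7, 0], "roll": 14}, {"claw": 0, "translation": [7, -11, -0.5], "roll": 21}, {"claw": 0, "translation": [9.5, -15, -1], "roll": 27.8}, {"claw": 0, "translation": [12, -19, -1.5], "roll": 27.8}, {"claw": 0, "translation": [14.5, -23, -2], "roll": 27.8}, {"claw": 0, "translation": [17, -27, -2.5], "roll": 27.8}, {"claw": 0, "translation": [19.5, -31, -3], "roll": 27.8}, {"claw": 0, "translation": [22, -35, -3.5], "roll": 27.8}, {"claw": 0, "translation": [24.5, -39, -4], "roll": 27.8}, {"claw": 0, "translation": [27, -43, -4], "roll": 27.8}, {"claw": 0, "translation": [29.5, -47, -4], "roll": 27.8}, {"claw": 0, "translation": [32, -51, -4.5], "roll": 27.8}, {"claw": 0, "translation": [34.5, -55, -5], "roll": 27.8}, {"claw": 0, "translation": [36, -57.5, -5], "roll": 27.8}, {"claw": 0, "translation": [36.9, -58.6, -5], "roll": 27.8}, {"claw": 0, "translation": [36.9, -58.6, -5], "roll": 27.8}, {"claw": 0, "translation": [36.9, -58.6, -5], "roll": 27.8}, {"claw": 0, "translation": [36.9, -58.6, -5], "roll": 27.8}]'

```text
time_s: 2.0
eef_pos: [0.6, -0.0034, 0.2053]
eef_rot: [[-0.0, -0.994, -0.108], [-0.001, -0.108, 0.994], [-1.0, 0.0, -0.001]]
wrist_force: [-0.7, -0.1, 0.1]
width: 0.0
```

```bash
python3 - <<'E'
from h import *
print(env.tips_ahead)
s=env.observe();print(s['eef_pos'],s['joint_pos'])
c=optics.get_calibration('wrist');print(c)
p,d=optics.snapshot('wrist');np.savez('pics/w1.npz',p=p,d=d,P=s['eef_pos'],R=s['eef_rot']);cv2.imwrite('pics/w1.png',p[:,:,::-1])
E
```

```text
0.025
[ 0.60002669 -0.00342102  0.20532685] [-19.14830812  21.15781631  21.50974881  87.87107536  -7.9424326
  72.49653797  99.6551992 ]
{'fx': 305.66346593411527, 'fy': 305.66346593411527, 'cx': 279.5194075356397, 'cy': 209.3195894571646, 'hand_eye': array([[ 3.88692524e-04, -2.88806035e-01,  9.57387551e-01,
        -1.17305730e-01],
       [-3.99054500e-04, -9.57387592e-01, -2.88805885e-01,
         7.38212126e-02],
       [ 9.99999845e-01, -2.69793122e-04, -4.87378748e-04,
        -3.36289014e-04],
       [ 0.00000000e+00,  0.00000000e+00,  0.00000000e+00,
         1.00000000e+00]])}
```

View pics/w1.png

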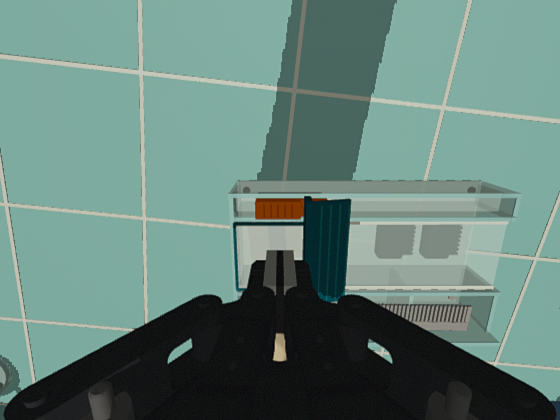

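```bash
cat >> h.py <<'E'
def wcast(f,uv,z):
    c=optics.get_calibration('wrist');H=c['hand_eye'];P,R=f['P'],f['R']
    uv=np.atleast_2d(uv).astype(float)
    r=np.c_[(uv[:,0]-c['cx'])/c['fx'],(uv[:,1]-c['cy'])/c['fy'],np.ones(len(uv))]
    r=r@H[:3,:3].T@R.T; o=P+R@H[:3,3]
    return o+r*((z-o[2])/r[:,2])[:,None]
E
python3 - <<'E'
from h import *
f=np.load('pics/w1.npz');p=f['p'];d=f['d']
cv2.imwrite('pics/w1c.png',cv2.resize(p[175:305,225:360],None,fx=5,fy=5,interpolation=cv2.INTER_CUBIC)[:,:,::-1])
hsv=cv2.cvtColor(p,cv2.COLOR_RGB2HSV);m=cv2.inRange(hsv,(3,150,80),(20,255,255));m[240:]=0;m[:180]=0;m[:,304:]=0
ys,xs=np.nonzero(m);print(xs.min(),xs.max(),ys.min(),ys.max())
print(wcast(f,[[xs.mean(),ys.mean()]],.07))
E
```

```text
255 303 199 218
[[ 0.6016463  -0.00415656  0.07      ]]
```

View pics/w1c.png

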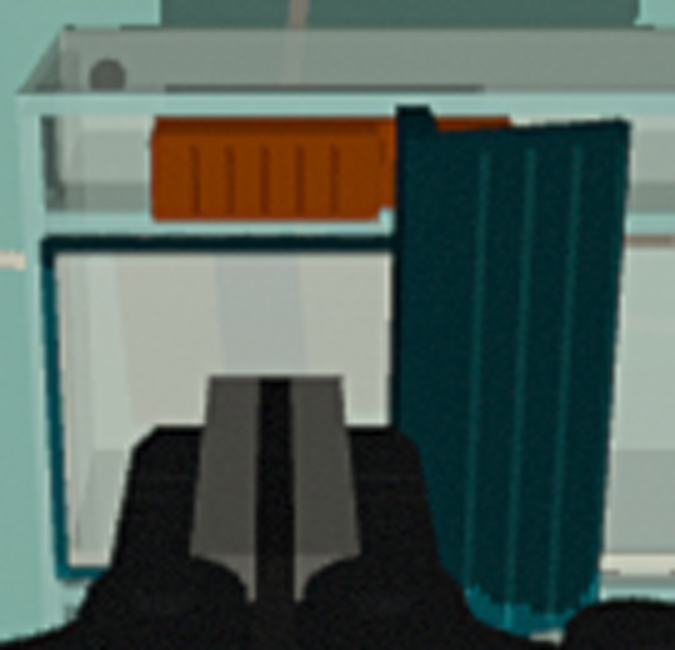

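```bash
python3 - <<'E'
from h import *
f=np.load('pics/w1.npz')
g=lambda x,y:[225+x/5,175+y/5]
a=wcast(f,[g(150,135),g(382,135),g(150,218),g(382,218),g(266,176)],.07);print(np.round(a,4))
print(np.round(wcast(f,[g(397,110)],.086),4))
# tip depth along fingers
d=f['d'];print(d[250:256:2,268:296:3])
print(d[262:268:2,254:306:4])
E
```

```text
[[ 0.5982 -0.0253  0.07  ]
 [ 0.5939  0.0142  0.07  ]
 [ 0.6131 -0.024   0.07  ]
 [ 0.6088  0.0162  0.07  ]
 [ 0.6033 -0.0047  0.07  ]]
[[0.5853 0.0144 0.086 ]]
[[0.15168624 0.15127735 0.1514449  0.15136343 0.15130192 0.15011913
  0.1501861  0.15197267 0.1519337  0.2849394 ]
 [0.14796552 0.14865002 0.14836076 0.1483663  0.14691682 0.14862244
  0.14830369 0.14854933 0.14796852 0.285009  ]
 [0.14681576 0.14659463 0.14627479 0.1462306  0.14667328 0.14625154
  0.14627865 0.14662486 0.14597408 0.2863175 ]]
[[0.14790411 0.14778037 0.14723746 0.1380452  0.1382229  0.13881095
  0.13879581 0.13795012 0.13753787 0.13866112 0.13847391 0.14707838
  0.14755312]
 [0.14467423 0.1444391  0.14473487 0.13728373 0.13706641 0.13566959
  0.13700025 0.13665049 0.13591334 0.13545795 0.13685998 0.14558491
  0.14598969]
 [0.14348155 0.14328645 0.14381362 0.13504967 0.13469672 0.13391775
  0.13442418 0.13496341 0.13441443 0.13465369 0.13412033 0.14334668
  0.14396006]]
```

>>> apply_moves --motion '[{"claw": 0, "translation": [0.2, -0.2, -3], "roll": 0}, {"claw": 0, "translation": [0.2, -0.2, -6], "roll": 0}, {"claw": 0, "translation": [0.2, -0.2, -8.5], "roll": 0}, {"claw": 0, "translation": [0.2, -0.2, -10], "roll": 0}, {"claw": 0, "translation": [0.2, -0.2, -10], "roll": 0}, {"claw": 0, "translation": [0.2, -0.2, -10], "roll": 0}]'

```text
time_s: 2.65
eef_pos: [0.6025, -0.0051, 0.1064]
eef_rot: [[0.001, -0.994, -0.109], [-0.001, -0.109, 0.994], [-1.0, -0.001, -0.001]]
wrist_force: [0.1, -0.2, 0.4]
width: -0.0001
```

```bash
python3 - <<'E'
from h import *
s=env.observe();print(s['eef_pos'],s['wrist_force'])
p,d=optics.snapshot('wrist');np.savez('pics/w2.npz',p=p,d=d,P=s['eef_pos'],R=s['eef_rot']);cv2.imwrite('pics/w2.png',p[:,:,::-1])
E
```

```text
[ 0.60248661 -0.0050774   0.10638818] [ 0.10225509 -0.22572787  0.39996716]
```

View pics/w2.png

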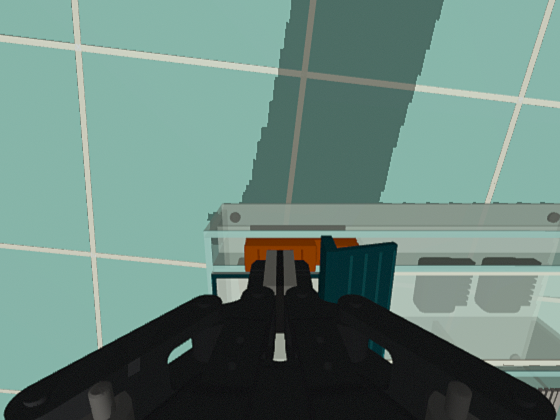

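>>> apply_moves --motion '[{"claw": 0, "translation": [0, 0, -0.4], "roll": 0}, {"claw": 0, "translation": [0, 0, -0.8], "roll": 0}, {"claw": 0, "translation": [0, 0, -1.1], "roll": 0}, {"claw": 0, "translation": [0, 0, -1.4], "roll": 0}, {"claw": 0, "translation": [0, 0, -1.6], "roll": 0}, {"claw": 0, "translation": [0, 0, -1.6], "roll": 0}, {"claw": 0, "translation": [0, 0, -1.6], "roll": 0}]'

```text
time_s: 3.4
eef_pos: [0.6031, -0.0053, 0.0913]
eef_rot: [[0.003, -0.994, -0.109], [-0.0, -0.109, 0.994], [-1.0, -0.002, -0.001]]
wrist_force: [-1.4, 0.9, 4.8]
width: -0.0002
```

>>> apply_moves --motion '[{"claw": 0, "translation": [0, 0, -0.15], "roll": 0}, {"claw": 0, "translation": [0, 0, -0.3], "roll": 0}, {"claw": 0, "translation": [0, 0, -0.4], "roll": 0}, {"claw": 0, "translation": [0, 0, -0.4], "roll": 0}, {"claw": 0, "translation": [0, 0, -0.4], "roll": 0}]'

```text
time_s: 3.9
eef_pos: [0.6031, -0.0053, 0.0875]
eef_rot: [[0.003, -0.994, -0.109], [-0.0, -0.109, 0.994], [-1.0, -0.003, -0.001]]
wrist_force: [-2.0, 0.3, 6.0]
width: -0.0003
```

>>> apply_moves --motion '[{"claw": 0, "translation": [0, 0, -0.1], "roll": 0}, {"claw": 0, "translation": [0, 0, -0.1], "roll": 0}, {"claw": 0, "translation": [0, 0, -0.1], "roll": 0}]'

```text
time_s: 4.2
eef_pos: [0.6031, -0.0053, 0.0871]
eef_rot: [[0.003, -0.994, -0.109], [-0.0, -0.109, 0.994], [-1.0, -0.003, -0.0]]
wrist_force: [-4.6, -0.8, 9.8]
width: 0.0001
```

>>> apply_moves --motion '[{"claw": 0, "translation": [-0.02, 0.2, -0.06], "roll": 0}, {"claw": 0, "translation": [-0.04, 0.4, -0.06], "roll": 0}, {"claw": 0, "translation": [-0.06, 0.6, -0.06], "roll": 0}, {"claw": 0, "translation": [-0.09, 0.8, -0.06], "roll": 0}, {"claw": 0, "translation": [-0.11, 1.0, -0.06], "roll": 0}, {"claw": 0, "translation": [-0.11, 1.0, -0.06], "roll": 0}]'

```text
time_s: 4.8
eef_pos: [0.6028, 0.0036, 0.0873]
eef_rot: [[0.005, -0.994, -0.108], [-0.001, -0.108, 0.994], [-1.0, -0.005, -0.002]]
wrist_force: [-0.1, -1.8, 6.7]
width: 0.0002
```

>>> apply_moves --motion '[{"claw": 0, "translation": [-0.03, 0.3, -0.07], "roll": 0}, {"claw": 0, "translation": [-0.06, 0.6, -0.07], "roll": 0}, {"claw": 0, "translation": [-0.1, 0.9, -0.07], "roll": 0}, {"claw": 0, "translation": [-0.13, 1.2, -0.07], "roll": 0}, {"claw": 0, "translation": [-0.16, 1.5, -0.07], "roll": 0}, {"claw": 0, "translation": [-0.16, 1.5, -0.07], "roll": 0}]'

```text
time_s: 5.4
eef_pos: [0.6018, 0.0171, 0.0872]
eef_rot: [[0.006, -0.994, -0.107], [-0.003, -0.107, 0.994], [-1.0, -0.006, -0.004]]
wrist_force: [-1.1, -3.5, 5.5]
width: -0.0
```

```bash
python3 - <<'E'
from h import *
s=env.observe();print(s['eef_pos'],s['wrist_force'])
p,d=optics.snapshot('wrist');np.savez('pics/w3.npz',p=p,d=d,P=s['eef_pos'],R=s['eef_rot']);cv2.imwrite('pics/w3.png',p[:,:,::-1])
E
```

```text
[0.60184968 0.01707174 0.08720618] [-1.08795873 -3.46229374  5.46926273]
```

View pics/w3.png

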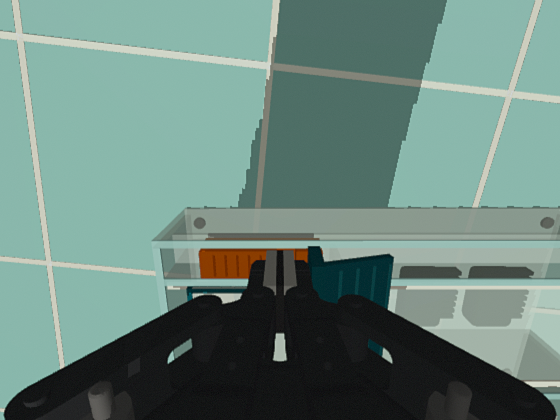

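>>> apply_moves --motion '[{"claw": 0, "translation": [-0.04, 0.4, -0.05], "roll": 0}, {"claw": 0, "translation": [-0.08, 0.8, -0.05], "roll": 0}, {"claw": 0, "translation": [-0.13, 1.2, -0.05], "roll": 0}, {"claw": 0, "translation": [-0.17, 1.6, -0.03], "roll": 0}, {"claw": 0, "translation": [-0.21, 2.0, 0], "roll": 0}, {"claw": 0, "translation": [-0.26, 2.4, 0], "roll": 0}, {"claw": 0, "translation": [-0.3, 2.8, 0], "roll": 0}, {"claw": 0, "translation": [-0.34, 3.2, 0], "roll": 0}, {"claw": 0, "translation": [-0.38, 3.6, 0], "roll": 0}, {"claw": 0, "translation": [-0.43, 4.0, 0], "roll": 0}, {"claw": 0, "translation": [-0.43, 4.0, 0], "roll": 0}]'

```text
time_s: 6.55
eef_pos: [0.5972, 0.0585, 0.0867]
eef_rot: [[0.006, -0.994, -0.108], [-0.002, -0.108, 0.994], [-1.0, -0.005, -0.003]]
wrist_force: [-0.2, 0.2, 0.5]
width: 0.0002
```

>>> apply_moves --motion '[{"claw": 0, "translation": [-0.03, 0.3, 0], "roll": 0}, {"claw": 0, "translation": [-0.06, 0.6, 0], "roll": 0}, {"claw": 0, "translation": [-0.1, 0.9, 0], "roll": 0}, {"claw": 0, "translation": [-0.13, 1.2, 0], "roll": 0}, {"claw": 0, "translation": [-0.16, 1.5, 0], "roll": 0}, {"claw": 0, "translation": [-0.19, 1.8, 0], "roll": 0}, {"claw": 0, "translation": [-0.23, 2.1, 0], "roll": 0}, {"claw": 0, "translation": [-0.26, 2.4, 0], "roll": 0}, {"claw": 0, "translation": [-0.29, 2.7, 0], "roll": 0}, {"claw": 0, "translation": [-0.32, 3.0, 0], "roll": 0}, {"claw": 0, "translation": [-0.35, 3.3, 0], "roll": 0}, {"claw": 0, "translation": [-0.38, 3.5, 0], "roll": 0}]'

```text
time_s: 7.75
eef_pos: [0.5933, 0.0939, 0.0867]
eef_rot: [[0.006, -0.994, -0.108], [-0.002, -0.108, 0.994], [-1.0, -0.005, -0.003]]
wrist_force: [-0.7, -2.0, -0.4]
width: 0.0
```

```bash
python3 - <<'E'
from h import *
s=env.observe();print(s['eef_pos'],s['wrist_force'])
p,d=optics.snapshot('wrist');np.savez('pics/w4.npz',p=p,d=d,P=s['eef_pos'],R=s['eef_rot']);cv2.imwrite('pics/w4.png',p[:,:,::-1])
E
```

```text
[0.59331438 0.09392805 0.08670748] [-0.74509377 -2.00128503 -0.38530102]
```

View pics/w4.png

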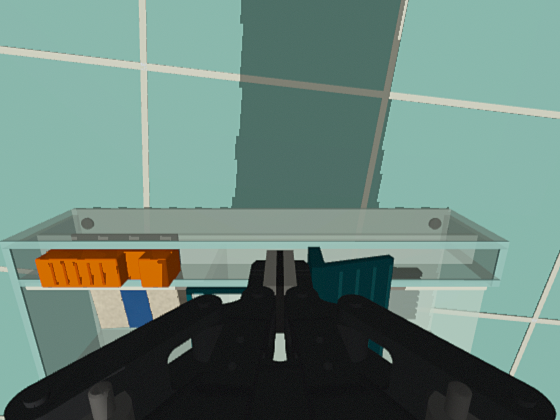

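>>> apply_moves --motion '[{"claw": 0, "translation": [-0.02, 0.15, 0], "roll": 0}, {"claw": 0, "translation": [-0.03, 0.3, 0], "roll": 0}, {"claw": 0, "translation": [-0.05, 0.45, 0], "roll": 0}, {"claw": 0, "translation": [-0.06, 0.6, 0], "roll": 0}, {"claw": 0, "translation": [-0.06, 0.6, 0], "roll": 0}]'

```text
time_s: 8.3
eef_pos: [0.5927, 0.1007, 0.0867]
eef_rot: [[0.006, -0.994, -0.109], [-0.001, -0.109, 0.994], [-1.0, -0.005, -0.002]]
wrist_force: [-0.2, 0.3, -0.7]
width: 0.0003
```

>>> apply_moves --motion '[{"claw": 0, "translation": [-0.01, 0.1, 0], "roll": 0}, {"claw": 0, "translation": [-0.02, 0.2, 0], "roll": 0}, {"claw": 0, "translation": [-0.03, 0.3, 0], "roll": 0}, {"claw": 0, "translation": [-0.03, 0.3, 0], "roll": 0}]'

```text
time_s: 8.7
eef_pos: [0.5927, 0.1011, 0.0868]
eef_rot: [[0.006, -0.994, -0.107], [-0.004, -0.107, 0.994], [-1.0, -0.005, -0.005]]
wrist_force: [-0.9, -7.6, 0.5]
width: 0.0001
```

>>> apply_moves --motion '[{"claw": 0, "translation": [0.05, -0.5, 0], "roll": 0}, {"claw": 0, "translation": [0.11, -1.0, 0], "roll": 0}, {"claw": 0, "translation": [0.11, -1.0, 0], "roll": 0}, {"claw": 0, "translation": [0.11, -1.0, 2], "roll": 0}, {"claw": 0, "translation": [0.11, -1.0, 5], "roll": 0}, {"claw": 0, "translation": [0.11, -1.0, 9], "roll": 0}, {"claw": 0, "translation": [0.11, -1.0, 13], "roll": 0}, {"claw": 0, "translation": [-3, -1.0, 17], "roll": 0}, {"claw": 0, "translation": [-7, -1.0, 18], "roll": 0}, {"claw": 0, "translation": [-11, -1.0, 18], "roll": 0}, {"claw": 0, "translation": [-14, -1.0, 18], "roll": 0}, {"claw": 0, "translation": [-14, -1.0, 18], "roll": 0}, {"claw": 0, "translation": [-14, -1.0, 18], "roll": 0}]'

```text
time_s: 10.0
eef_pos: [0.4525, 0.0917, 0.2674]
eef_rot: [[0.007, -0.994, -0.108], [-0.003, -0.108, 0.994], [-1.0, -0.007, -0.003]]
wrist_force: [0.7, -1.2, 1.0]
width: 0.0002
```

```bash
python3 - <<'E'
from h import *
s=env.observe();print(s['eef_pos'],s['wrist_force'],np.abs(s['qd']).max())
p,d=optics.snapshot('wrist');np.savez('pics/w5.npz',p=p,d=d,P=s['eef_pos'],R=s['eef_rot']);cv2.imwrite('pics/w5.png',p[:,:,::-1])
p,d=optics.snapshot('top');cv2.imwrite('pics/top5.png',p[:,:,::-1])
E
```

```text
[0.4525293  0.09165133 0.26744319] [ 0.72454275 -1.18363523  1.02675838] 2.2034062912931054
```

View pics/w5.png

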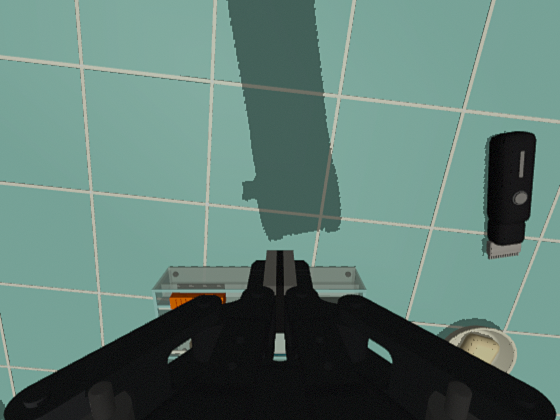

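View pics/top5.png

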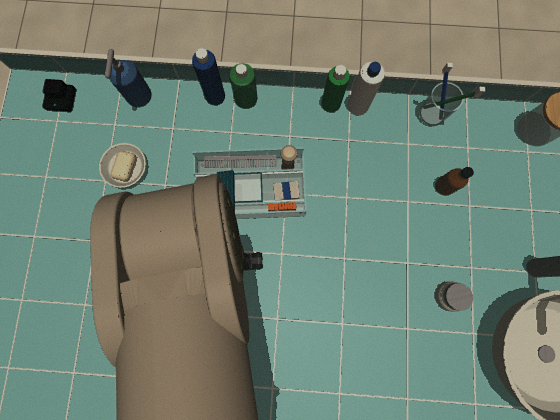

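```bash
python3 - <<'E'
from h import *
p,d=optics.snapshot('top')
cv2.imwrite('pics/top6c.png',cv2.resize(p[140:230,185:315],None,fx=6,fy=6,interpolation=cv2.INTER_CUBIC)[:,:,::-1])
hsv=cv2.cvtColor(p,cv2.COLOR_RGB2HSV)
m=cv2.inRange(hsv,(3,160,120),(18,255,255)); m[:, :278]=0;m[:,296:]=0;m[:202]=0;m[225:]=0
print('depth orange',np.median(d[m>0]), 'before 0.8731')
s=env.observe();print(np.abs(s['qd']).max(),s['wrist_force'])
E
```

```text
depth orange 0.8731437 before 0.8731
0.5068450588809293 [ 1.07387376 -0.74749235 -0.80158862]
```

View pics/top6c.png

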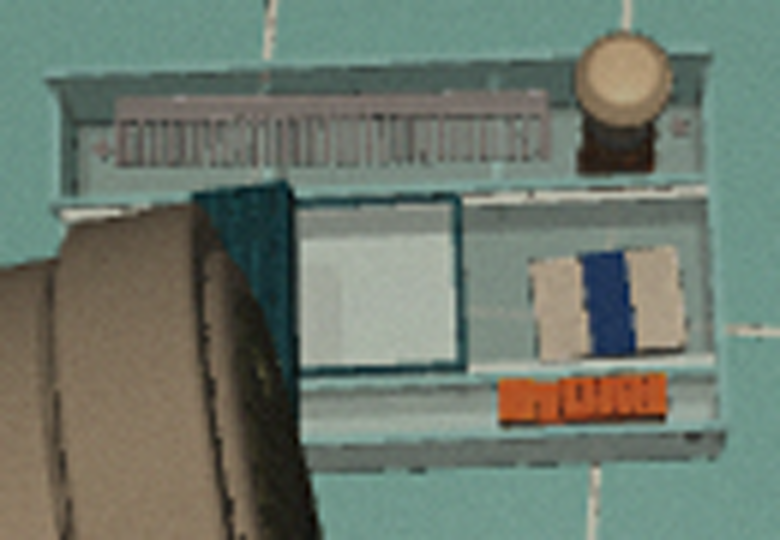

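```bash
python3 - <<'E'
from h import *
r=cast('top',np.array([[714,361],[464,370]])/6+[185,140],.061);print(np.hypot(*(r[1]-r[0])[:2]))
env.sign_off()
E
```

```text
0.09575087698061899
the job is handed in; nothing more can be done
```

I opened the blade compartment with closed fingertips, with nothing gripped or lifted, and handed the job in at about 10 s of the 38 s allowed. No verdict was reported.

- **Catch pressed:** I pushed the pad down to its firm stop. The upward force reached 9.8 N, and the tip was at about z 62 mm. The lid was still shut.
- **Lid pushed:** Holding that height, I slid along +y and pushed the ridge over the nose. I kept pushing gently until the lid's end stop, where the force was 7.6 N and the finger moved only 0.4 mm. Then I backed off 10 mm, rose, and moved clear.

Last checks before handing in:

- **Lid:** The top camera shows it about 96 mm open by its rear edge. That is within the roughly 2 mm calibration error of the 98 mm stop.
- **Catch:** It is back up. Its depth reading is 0.8731 m, the same as at the start.
- **Toiletries:** Brush, comb, soap dish, lotion and cream look unmoved in the last top view. The arm hid the trimmer there, but the wrist view shows it lying clear of the path. The blades lie in the open compartment. I compared these by eye only, and the blades' start position could only be seen faintly through the frosted lid.
- **Contact:** The wrist force was down to noise (about 1 N per axis), so the robot was touching nothing.

No check failed. The pad position differed by 2 to 6 mm between measurements from different references; I used a position near their middle, and the tip landed centred on the pad.

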